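# Set the reeler's brake collar and hold out its tension arm

## Robot

A 7-joint arm with a two-finger parallel gripper is mounted at the origin on the work surface. World frame = base frame: x ahead of the robot, y to its left, z up, the work surface at z = 0. Lengths are in m, angles in rad, forces in N, time in s.
With the tool pointing down it reaches from about 0.35 to 0.9 m from the base axis. Payload 19.9 kg.
Tool frame: the origin (TCP) lies midway between the tips of the shut fingers; the grasp point (between the pads) lies 19 mm behind it; z points along the fingers, y is the line along which they close (so a half turn about z gives the same grasp; the last joint's range is limited). The gripper opens to 94 mm and grips with 3 to 60 N. Pads are 16 mm wide; open, the fingers measure 119 mm over their backs; the gripper's body (75 mm by 177 mm) begins 78 mm behind the grasp point.
Start: joints at [1.095, 0.417, -0.01, 1.614, 0.005, 1.111, -0.053], TCP at [0.263, -0.567, 0.205] pointing down, gripper open.
Joint ranges: [-2.81, 2.81], [-0.39, 2.02], [-1.27, 1.25], [0.06, 2.57], [-1.19, 4.33], [0.19, 2], [-2.82, 2.82]. Speed limits (rad/s): [1.89, 1.89, 2.39, 2.39, 3.01, 3.01, 3.01].

## Interface

Orientations are given as a unit quaternion [w, x, y, z].
In Python, from rig import manip gives the robot as it stands. The module is installed in compiled form; this text tells all that it offers.
- The arm moves only by the shell command python3 -m creep 'ROWS' [FORCE]. ROWS is JSON, a list of rows, each a list of 3 entries, a list of its own where there are three numbers: the shift along the tool's x, y, z in cm, then the turn, a rotation vector about the tool's x, y, z in degrees, then the opening, from -1 (shut) to 1 (fully open). In form: [[[dx, dy, dz], [rx, ry, rz], fingers], ...]. A call has 1 to 8 rows; each row is the pose to reach, as a shift and turn from the pose commanded when the call began, along the tool's axes at that moment; what a row does not reach only later rows make up. A row lasts 1/10 s, in which the tool goes at most 50 mm and 8.59 degrees, less where a joint would pass 70% of its speed; a pose out of reach is approached as far as the arm can. A call with a gripper value outside its range is refused whole. The fingers move at their own pace and stop on an object; FORCE is the grip in N (left out, the last holds). Time passes only in rows, so rows that repeat a pose let the fingers close. It gives the time, the measured TCP pose, the force, the opening and the grip force at its end, in the units of the state.
- manip.get_obs(): the state, without advancing time (a new reading comes with each control period).
- manip.grab_frame(name): name is "scene" or "top" or "wrist"; returns a dict with "image" (480x640x3 uint8, blue, green, red), "K" (3x3 intrinsics, pixels), "D" ([k1, k2, p1, p2, k3] as OpenCV has them; the pictures are not rectified), "world_from_camera" (4x4, takes a point from camera to world coordinates). Camera axes: x right, y up, looking along -z (the intrinsics and any distortion apply to the point x, -y, -z); pixel columns grow to the right and rows downward; lengths in m; the calibration is good to about 2 mm. A picture is of the moment at which its call begins. There is no depth.
- manip.sign_off(): hands the job in; it is judged then, once.
Trained networks look in a picture, given as the dict that the camera call returned (one of the last four; its "shot" number tells which), for a name from the list of things; names that differ only in an ending like _2 or _b are one class to them, and where a whole thing is asked for, a point or a joint stands for the part that bears it (a point fixed in the world has none). Each returns a list of dicts, best first, with "score" (0 to 1); they miss things now and then, are a little off and sometimes report something else, mostly with a low value. They report only what shows in the picture. A call takes as long as a camera call.
- manip.recognise(picture, query): "point" ([x, y, z] in m, in world coordinates, good to about 4 mm: the middle of the surface that is visible of it).
- manip.landmark_of(picture, query): "point" ([x, y, z] in m, in world coordinates, good to about 4 mm: a listed point, or the origin of a listed thing).
The state is a dict: "t": time; "joints": joint angles; "joint_velocities": joint speeds; "tau": joint torques, N m; "tool_pos": TCP position; "tcp_rot": TCP orientation; "ft_force": force on the tool from outside, world axes, zero at the start; "wrist_torque": the same for the moment, N m; "gripper_width": opening from 0.0 (shut) to 1.0 (fully open); "grip_force": force on a finger pad.
Only numpy, scipy, OpenCV 4.12 (cv2) and the standard library are available. Lean on these libraries where they do the work, as an engineer would, in place of code of your own. Each camera call takes 0.05 s, during which the arm holds its last target. There are 200 camera calls.

## Task

Make the component-tape reeler ready for threading: first turn its round knurled brake collar to setting 4 (the nose of the collar at the four dots). Then squeeze the lock button on the grip head of the telescoping arm, draw the arm out until its pointer stands on the third long mark of the scale (the one with three dots), and finish while still holding it there with the button squeezed, as a spring pulls it back. Leave the other things on the bench where they are.

Things in the scene. Friction and masses are not known exactly. Their poses are not given: they have to be found in the camera images.
- reeler: Tape reeler, a low blue box 42 mm high, fixed. Origin on the bench under it; z up; +y: the way the arm is drawn out; +x: the side of lock button and scale (at yaw 0 away from the robot). Box x -50 to 55, y -265 to 10 mm; on it round (0, -200) a white reel, 130 mm across, top 72 mm high. At y 5 to 205 only a 6 mm foot plate and the scale bar (x 20 to 44, top 10 mm high).
- collar_grip (a point): On the vertical axis of the brake collar, 70 mm above the bench, at (0, -55) mm of the reeler. Round knurled aluminium cylinder, 40 mm diameter, 47 to 84 mm above the bench; a black nose at its foot (up to 51 mm high) and a black line on top show the setting. Grip across the diameter from above at any angle and twist (0.3 N m is ample). Nothing else within 65 mm of the axis is above 51 mm.
- collar (a joint): Collar angle, rad, growing clockwise from above: settings 1 to 5 (groups of one to five white dots) at 0, 0.5, 1.0, 1.5, 2.0, each a spring detent that draws the collar in from about 0.2 rad either side once let go. At setting 3 the nose points along the reeler's +x, at 1 it is 1.0 rad anticlockwise of that. Starts between 1 and 3. Stops just past 1 and 5.
- head_grip (a point): Middle of the arm's grip head at button height, 62 mm above the bench; moves with the arm; (0, 40) mm of the reeler when home. Upright black block, 24 mm along the reeler's x, 34 along y, 14 to 82 mm high, on the end of a steel bar. Grip from above, fingers closing along the reeler's x, centred here: one finger presses the lock button, the other the opposite side.
- lock_face (a point): Middle of the outer face of the lock button: a round aluminium button of 14 mm diameter standing 5 mm out of the +x side of the grip head, 62 mm above the bench (head and button together are 29 mm wide).
- lock (a joint): Travel of the lock button into the head, m: 0 free, 0.005 flush with the head's side. The arm is released from 0.0035 on; the spring takes about 6 N at flush, so grip with 15 N or more. If it is not squeezed the arm is locked at home (2 mm of play).
- boom (a joint): How far the telescoping arm is drawn out, m: 0 home, 0.13 end stop. A spring draws it back with 3 N at home, 4 N at the third mark; it never stays out by itself (let go, it runs back and catches at about 0.016; squeezing and pulling works again). Long scale marks at 0.03, 0.06, 0.09, 0.12 (one to four dots), short ticks every 0.01; the third long mark is 0.09.
- pointer (a point): Tip region of the black pointer at the foot of the grip head, 16 mm above the bench, over the scale, 28 mm to the +x side of the head's middle; it moves with the arm.
- third_mark (a point): Middle of the third long mark on the scale bar, 10 mm above the bench; the pointer stands above it when the arm is drawn out 0.09 m.
- screwdriver: Bystander: screwdriver, 170 mm long, lying on the robot's side of the arm, about 105 mm from it. Origin on its underside, long axis own x.
- small_reel: Bystander: small blue reel lying flat, 100 mm diameter, 14 mm thick, on the robot's side of the blue box. Origin: centre of underside.
- flux_jar: Bystander: small jar with black lid, 40 mm diameter, 45 mm high, beyond the scale. Origin: centre of underside.
- marker: Bystander: marker pen, 110 mm long, 12 mm thick, lying beyond the blue box. Origin: middle of its underside, long axis own x.
- carton: Bystander: cardboard carton 120 x 160 x 90 mm, on the right. Origin: centre of underside.
- parts_bin: Bystander: open black bin 140 x 100 x 60 mm, on the left. Origin: centre of underside.
- tape_core: Bystander: cardboard ring, 80 mm outside diameter, 16 mm high, on the left. Origin: centre of underside.

How it is judged:
On the way, in this order (a step that is already met when the one before it is completed fails the run):
1. the brake collar stands at setting 4 while the arm is still home (value of joint collar between 1.36 and 1.64 rad and value of joint boom below 0.01 m), for 0.3 s.
2. the lock button is squeezed between the fingers (value of joint lock above 0.0035 m and contact force between the fingers and boom above 2 N), for 0.1 s.
At the end, for the whole second after the job is handed in: The collar is at setting 4 (within 0.14 rad), the arm is drawn out to the third long mark within 4 mm and at rest, held by the fingers (more than 2 N) with its lock button squeezed at least 3.5 mm (all of step 2 and value of joint collar between 1.36 and 1.64 rad and value of joint boom between 0.086 and 0.094 m and velocity of joint boom between -0.01 and 0.01 m/s); the arm keeps its last pose, push and grip.
It fails at once if a bystander is pushed more than 30 mm (distance of any of screwdriver, small_reel, flux_jar, marker, carton, parts_bin, tape_core from where it was at the start of the episode above 0.03 m).
It also fails if it takes over 45 s, if anything falls off the work surface, if the arm or the gripper's body presses on something with over 40 N, if the wrist force passes 120 N, or if a joint passes its speed limit or range.

## Working session

There is one attempt and no reset: what is moved stays moved. The work goes in short steps, Python scripts to look and compute and a shell command to move; the robot and the scene stay as the last step left them, time stands still between calls to the robot, and variables do not carry over. Pictures are saved under pics/ and viewed, at most 10 in all, crops included, and the job is handed in when it is done.

```bash
mkdir -p pics
python3 - <<'E'
from rig import manip
import cv2
o=manip.get_obs();print(o['t'],o['tool_pos'],o['tcp_rot'],o['gripper_width'])
for n in ['scene','top']:
    p=manip.grab_frame(n);cv2.imwrite(f'pics/{n}0.png',p['image'])
    for q in ['reeler','collar_grip','head_grip','lock_face','pointer','third_mark']:
        r=manip.landmark_of(p,q)
        print(n,q,[(round(a['score'],2),[round(float(v),4) for v in a['point']]) for a in r[:2]])
E
```

```text
0.0 [ 0.2625333  -0.56676004  0.20483064] [-5.92698497e-04  9.76569820e-01  2.15199931e-01 -1.58356553e-04] 1.0020162445595766
scene reeler [(0.58, [0.5719, -0.0356, -0.0014])]
scene collar_grip [(0.77, [0.5583, -0.0903, 0.0707])]
scene head_grip [(0.66, [0.5753, 0.0028, 0.0677])]
scene lock_face [(0.43, [0.5938, 0.0007, 0.0629])]
scene pointer []
scene third_mark [(0.85, [0.6209, 0.0875, 0.0111]), (0.64, [0.4256, 0.4023, 0.0005])]
top reeler [(0.77, [0.571, -0.0379, -0.0017])]
top collar_grip [(0.53, [0.5591, -0.0911, 0.0666]), (0.2, [0.6373, -0.1663, 0.0025])]
top head_grip [(0.77, [0.5778, 0.0028, 0.0611])]
top lock_face []
top pointer [(0.73, [0.6029, -0.0024, 0.0154]), (0.48, [0.5722, -0.0354, -0.0036])]
top third_mark [(0.63, [0.6212, 0.0843, 0.0073])]
```

View pics/top0.png

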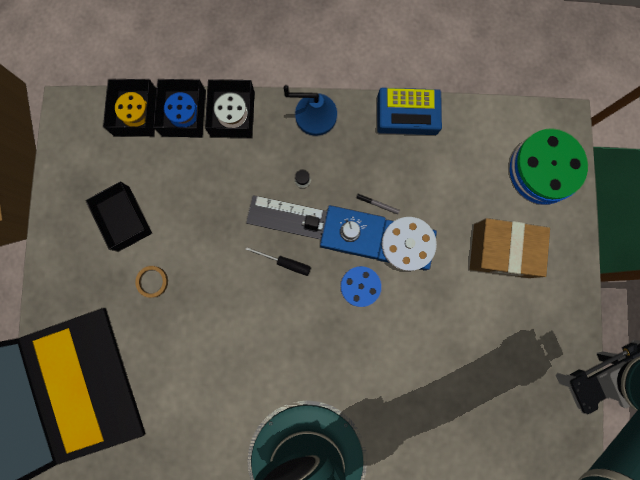

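View pics/scene0.png

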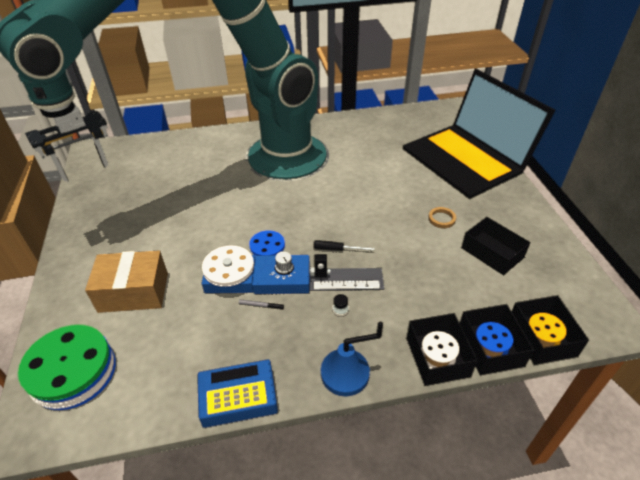

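```bash
cat > h.py <<'E'
import numpy as np, json
from rig import manip
from scipy.spatial.transform import Rotation as Ro
def R():
    o=manip.get_obs();q=np.array(o['tcp_rot']);return o,Ro.from_quat(q[[1,2,3,0]])
def delta(target,fing_deg):
    """shift (cm, tool axes) and turn (deg rotvec) to TCP target pointing down, fingers' y axis at world angle fing_deg"""
    o,r=R();a=np.radians(fing_deg)
    y=np.array([np.cos(a),np.sin(a),0]);z=np.array([0,0,-1.]);x=np.cross(y,z)
    T=Ro.from_matrix(np.c_[x,y,z])
    print('t',o['t'],'tcp',o['tool_pos'].round(4),'shift cm',(r.inv().apply(np.array(target)-o['tool_pos'])*100).round(2),'turn',np.degrees((r.inv()*T).as_rotvec()).round(1))
E
python3 -m creep '[[[46,-30,-5],[0,0,-54],1],[[46,-30,-5],[0,0,-54],1],[[46,-30,-5],[0,0,-54],1],[[46,-30,-5],[0,0,-54],1],[[46,-30,-5],[0,0,-54],1],[[46,-30,-5],[0,0,-54],1],[[46,-30,-5],[0,0,-54],1],[[46,-30,-5],[0,0,-54],1]]'
python3 - <<'E'
from h import *
delta([0.53,-0.08,0.25],-11)
E
```

```text
t: 1.5
tool_pos: [0.4747, -0.2277, 0.2422]
tcp_rot: [0.0, 0.772, 0.636, 0.0]
ft_force: [0.6, -0.6, 0.1]
gripper_width: 1.001
grip_force: 0.0
t 1.5 tcp [ 0.4747 -0.2277  0.2422] shift cm [15.56  2.6  -0.78] turn [ 0.   0.  -0.1]
```

```bash
python3 -m creep '[[[15.5,2.6,-0.8],[0,0,0],1],[[15.5,2.6,-0.8],[0,0,0],1],[[15.5,2.6,-0.8],[0,0,0],1],[[15.5,2.6,-0.8],[0,0,0],1],[[15.5,2.6,-0.8],[0,0,0],1]]'
python3 - <<'E'
from h import *
import cv2
p=manip.grab_frame('wrist');cv2.imwrite('pics/w1.png',p['image'])
print(p['world_from_camera'].round(3).tolist(),p['K'].round(1).tolist())
for q in ['reeler','collar_grip','head_grip','lock_face','pointer','third_mark']:
    r=manip.landmark_of(p,q)
    print(q,[(round(a['score'],2),[round(float(v),4) for v in a['point']]) for a in r[:2]])
delta([0.53,-0.08,0.25],-11)
E
```

```text
t: 2.0
tool_pos: [0.5298, -0.0808, 0.2498]
tcp_rot: [-0.0, 0.771, 0.636, 0.0]
ft_force: [-0.3, -0.2, -0.5]
gripper_width: 0.999
grip_force: 0.0
[[0.982, 0.184, 0.052, 0.545], [-0.191, 0.944, 0.27, -0.001], [0.001, -0.275, 0.961, 0.428], [0.0, 0.0, 0.0, 1.0]] [[354.2, 0.0, 320.4], [0.0, 354.2, 233.5], [0.0, 0.0, 1.0]]
reeler [(0.69, [0.5706, -0.0366, -0.0006])]
collar_grip [(0.9, [0.5587, -0.0923, 0.0703])]
head_grip []
lock_face [(0.6, [0.6235, 0.0843, 0.0065]), (0.5, [0.5933, 0.0015, 0.0602])]
pointer [(0.69, [0.6062, 0.0023, 0.0182])]
third_mark [(0.78, [0.6237, 0.0882, 0.0082])]
t 2.35 tcp [ 0.5292 -0.0834  0.2497] shift cm [ 0.35  0.01 -0.03] turn [-0.   0.  -0.2]
```

View pics/w1.png

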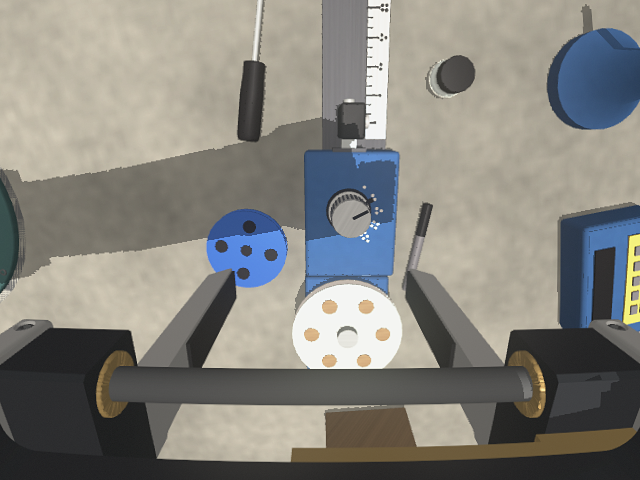

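```bash
cat >> h.py <<'E'
import cv2
def ortho(p,c,yaw,z,half,px):
    """orthographic picture of plane z about world c; right = reeler +x, up = reeler +y"""
    n=int(2*half/px);u,v=np.meshgrid((np.arange(n)-n/2)*px,(n/2-np.arange(n))*px)
    a=np.radians(yaw);X=c[0]+u*np.cos(a)-v*np.sin(a);Y=c[1]+u*np.sin(a)+v*np.cos(a)
    P=np.stack([X,Y,np.full_like(X,z)],-1).reshape(-1,3)
    M=np.linalg.inv(p['world_from_camera']);C=P@M[:3,:3].T+M[:3,3]
    C=C*[1,-1,-1]
    m,_=cv2.projectPoints(C,np.zeros(3),np.zeros(3),p['K'],np.array(p['D']))
    m=m.reshape(n,n,2).astype(np.float32)
    return cv2.remap(p['image'],m[...,0],m[...,1],cv2.INTER_LINEAR)
E
python3 - <<'E'
from h import *
p=manip.grab_frame('wrist')
a=ortho(p,(0.5587,-0.0915),-10.7,0.084,0.04,0.0002)
b=ortho(p,(0.5587,-0.0915),-10.7,0.042,0.08,0.0004)
cv2.imwrite('pics/o1.png',np.hstack([a,b]))
E
```

```text
(no output)
```

View pics/o1.png

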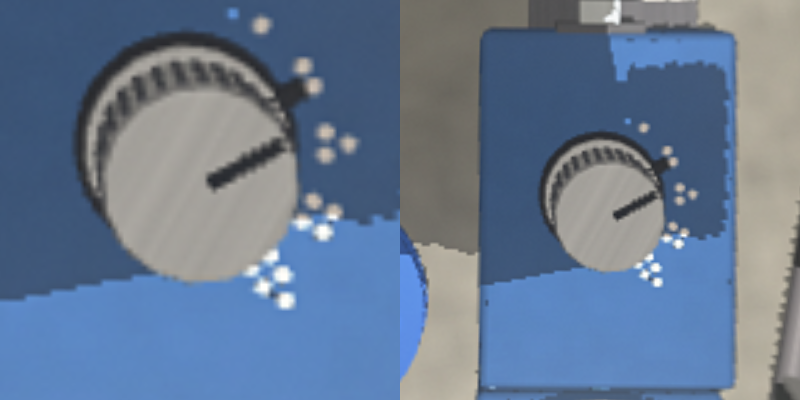

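Run:
```python
from h import *
delta([0.5593,-0.0895,0.056],-10.7)
```

```text
t 2.4 tcp [ 0.5293 -0.0831  0.2497] shift cm [-0.04  3.07 19.37] turn [-0.   0.  -0.5]
```

```bash
python3 -m creep '[[[0,3.1,4],[0,0,0],0.5],[[0,3.1,8.5],[0,0,0],0.5],[[0,3.1,12],[0,0,0],0.5],[[0,3.1,15],[0,0,0],0.5],[[0,3.1,17.5],[0,0,0],0.5],[[0,3.1,19.4],[0,0,0],0.5],[[0,3.1,19.4],[0,0,0],0.5],[[0,3.1,19.4],[0,0,0],-1]]' 40
python3 -m creep '[[[0,0,0],[0,0,0],-1],[[0,0,0],[0,0,0],-1],[[0,0,0],[0,0,0],-1],[[0,0,0],[0,0,0],-1]]' 40
python3 - <<'E'
from h import *
delta([0.5593,-0.0895,0.056],-10.7)
E
```

```text
t: 3.2
tool_pos: [0.56, -0.0885, 0.0562]
tcp_rot: [-0.0, 0.773, 0.635, -0.0]
ft_force: [-0.2, 0.0, 0.6]
gripper_width: 0.7
grip_force: 0.0
t: 3.6
tool_pos: [0.56, -0.0884, 0.0564]
tcp_rot: [0.0, 0.772, 0.635, 0.0]
ft_force: [-3.7, -0.3, 7.9]
gripper_width: 0.419
grip_force: 40.0
t 3.6 tcp [ 0.56   -0.0884  0.0564] shift cm [-0.12 -0.05  0.04] turn [ 0.   0.  -0.5]
```

```bash
python3 -m creep '[[[0,0,0],[0,0,8],-1],[[0,0,0],[0,0,16],-1],[[0,0,0],[0,0,24],-1],[[0,0,0],[0,0,32],-1],[[0,0,0],[0,0,40],-1],[[0,0,0],[0,0,48],-1],[[0,0,0],[0,0,54],-1],[[0,0,0],[0,0,54],-1]]' 40
python3 -m creep '[[[0,0,0],[0,0,0],-1],[[0,0,0],[0,0,0],0.5],[[0,0,0],[0,0,0],0.5],[[0,0,0],[0,0,0],0.5],[[0,0,-6],[0,0,0],0.5],[[0,0,-11],[0,0,0],0.5],[[0,0,-15],[0,0,0],0.5],[[0,0,-15],[0,0,0],0.5]]'
python3 - <<'E'
from h import *
p=manip.grab_frame('wrist')
a=ortho(p,(0.5597,-0.0884),-10.5,0.084,0.06,0.0003)
cv2.imwrite('pics/o2.png',np.hstack([cv2.resize(p['image'],(400,300))[:, :],cv2.resize(a,(300,300))]))
for q in ['collar_grip','head_grip','lock_face','pointer','third_mark']:
    r=manip.landmark_of(p,q)
    print(q,[(round(a['score'],2),[round(float(v),4) for v in a['point']]) for a in r[:2]])
E
```

```text
t: 4.4
tool_pos: [0.561, -0.0893, 0.0564]
tcp_rot: [0.001, 0.977, 0.213, 0.001]
ft_force: [5.9, -5.1, -0.7]
gripper_width: 0.421
grip_force: 40.0
t: 5.2
tool_pos: [0.5626, -0.0884, 0.2123]
tcp_rot: [0.002, 0.977, 0.215, 0.004]
ft_force: [0.7, -0.5, -0.2]
gripper_width: 0.748
grip_force: 0.0
collar_grip [(0.74, [0.5586, -0.0914, 0.0683])]
head_grip [(0.64, [0.5767, -0.0011, 0.0625]), (0.31, [0.622, 0.0861, 0.0062])]
lock_face [(0.64, [0.5899, 0.0001, 0.0615])]
pointer [(0.96, [0.605, 0.0022, 0.0172]), (0.29, [0.5254, -0.4812, 0.0037])]
third_mark [(0.89, [0.6239, 0.0841, 0.0053])]
```

View pics/o2.png

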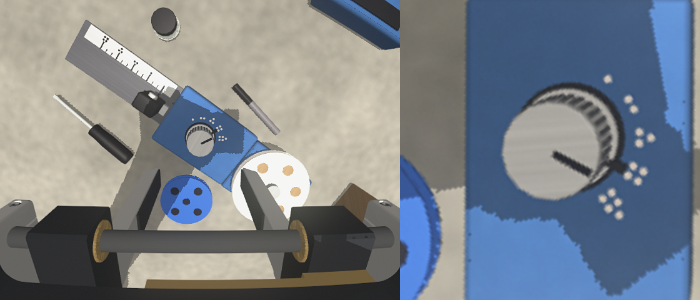

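```bash
python3 -m creep '[[[0,0,0],[0,0,-8],0.5],[[0,0,0],[0,0,-16],0.5],[[0,0,0],[0,0,-24],0.5],[[0,0,0],[0,0,-32],0.5],[[0,0,0],[0,0,-40],0.5],[[0,0,0],[0,0,-48],0.5],[[0,0,0],[0,0,-54],0.5],[[0,0,0],[0,0,-54],0.5]]'
python3 - <<'E'
from h import *
delta([0.577,0.0035,0.14],-10.5)
E
```

```text
t: 6.3
tool_pos: [0.5595, -0.0883, 0.2047]
tcp_rot: [-0.001, 0.772, 0.636, -0.0]
ft_force: [-0.2, -0.7, 0.3]
gripper_width: 0.753
grip_force: 0.0
t 6.3 tcp [ 0.5595 -0.0883  0.2047] shift cm [ 9.35 -0.03  6.48] turn [-0.1 -0.  -0.5]
```

```bash
python3 -m creep '[[[5,0,0],[0,0,-0.5],0.5],[[9.3,0,2],[0,0,-0.5],0.5],[[9.3,0,6],[0,0,-0.5],0.5],[[9.3,0,6.4],[0,0,-0.5],0.5],[[9.3,0,6.4],[0,0,-0.5],0.5]]'
python3 - <<'E'
from h import *
p=manip.grab_frame('wrist')
for q in ['head_grip','lock_face','pointer']:
    r=manip.landmark_of(p,q)
    print(q,[(round(a['score'],2),[round(float(v),4) for v in a['point']]) for a in r[:2]])
a=ortho(p,(0.577,0.0035),-10.5,0.082,0.05,0.0002)
cv2.imwrite('pics/o3.png',np.hstack([cv2.resize(p['image'],(400,300)),cv2.resize(a,(300,300))]))
delta([0.577,0.0035,0.043],-10.5)
E
```

```text
t: 6.8
tool_pos: [0.5772, 0.0022, 0.1412]
tcp_rot: [-0.001, 0.77, 0.637, -0.001]
ft_force: [-0.3, -0.7, 0.1]
gripper_width: 0.751
grip_force: 0.0
head_grip [(0.62, [0.5775, 0.0015, 0.0607]), (0.56, [0.4864, 0.0868, -0.0011])]
lock_face [(0.43, [0.5948, -0.0018, 0.0601])]
pointer [(0.85, [0.6005, 0.0006, 0.0168])]
t 7.0 tcp [0.5786 0.0021 0.1432] shift cm [ 0.11 -0.2  10.02] turn [ 0.1 -0.  -0.3]
```

View pics/o3.png

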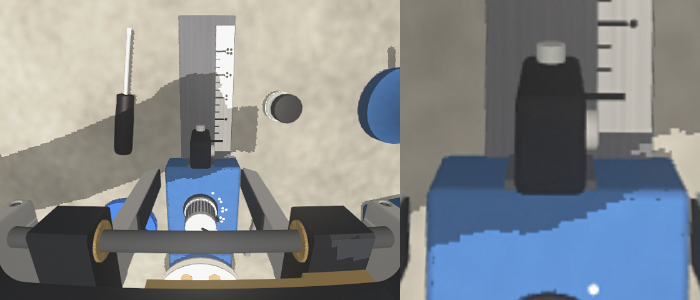

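```bash
python3 -m creep '[[[0.3,-0.1,3],[0,0,0],0.5],[[0.3,-0.1,6],[0,0,0],0.5],[[0.3,-0.1,8.5],[0,0,0],0.5],[[0.3,-0.1,9.9],[0,0,0],0.5],[[0.3,-0.1,9.9],[0,0,0],0.5],[[0.3,-0.1,9.9],[0,0,0],-1],[[0.3,-0.1,9.9],[0,0,0],-1],[[0.3,-0.1,9.9],[0,0,0],-1]]' 35
python3 -m creep '[[[0,0,0],[0,0,0],-1],[[0,0,0],[0,0,0],-1],[[0,0,0],[0,0,0],-1],[[0,0,0],[0,0,0],-1]]' 35
python3 - <<'E'
from h import *
delta([0.5775,0.0045,0.043],-10.5)
E
```

```text
t: 7.8
tool_pos: [0.5781, 0.006, 0.0439]
tcp_rot: [0.001, 0.77, 0.638, 0.001]
ft_force: [-0.5, 0.7, 0.0]
gripper_width: 0.531
grip_force: 0.0
t: 8.2
tool_pos: [0.578, 0.006, 0.0431]
tcp_rot: [0.0, 0.77, 0.638, 0.0]
ft_force: [2.0, -1.1, 5.3]
gripper_width: 0.256
grip_force: 35.0
t 8.2 tcp [0.578  0.006  0.0431] shift cm [-0.15 -0.02  0.01] turn [ 0.1 -0.  -0.2]
```

```bash
python3 -m creep '[[[1.5,0,0],[0,0,0],-1],[[3,0,0],[0,0,0],-1],[[4.5,0,0],[0,0,0],-1],[[6,0,0],[0,0,0],-1],[[7.5,0,0],[0,0,0],-1],[[8.5,0,0],[0,0,0],-1],[[9,0,0],[0,0,0],-1],[[9,0,0],[0,0,0],-1]]' 35
python3 - <<'E'
from h import *
p=manip.grab_frame('wrist');o=manip.get_obs();print(o['tool_pos'],o['ft_force'],o['gripper_width'])
for n,P in [('w',p),('t',manip.grab_frame('top')),('s',manip.grab_frame('scene'))]:
  for q in ['pointer','third_mark','head_grip']:
    r=manip.landmark_of(P,q)
    print(n,q,[(round(a['score'],2),[round(float(v),4) for v in a['point']]) for a in r[:2]])
a=ortho(p,(0.6230,0.0865),-10.5,0.010,0.05,0.0002)
s=manip.grab_frame('scene');b=ortho(s,(0.6230,0.0865),-10.5,0.010,0.05,0.0002)
cv2.imwrite('pics/o4.png',np.hstack([cv2.resize(a,(400,400)),cv2.resize(b,(400,400))]))
E
```

```text
t: 9.0
tool_pos: [0.5949, 0.0947, 0.0431]
tcp_rot: [0.001, 0.77, 0.638, 0.0]
ft_force: [3.4, -5.5, 6.4]
gripper_width: 0.253
grip_force: 35.0
[0.59481741 0.09427331 0.04312828] [ 2.97644375 -5.21551223  6.53382093] 0.2496885512622433
w pointer [(0.96, [0.6169, 0.0886, 0.0178])]
w third_mark [(0.71, [0.6226, 0.0867, 0.0062]), (0.43, [0.621, 0.0895, 0.0166])]
w head_grip [(0.84, [0.5931, 0.0877, 0.0624])]
t pointer []
t third_mark []
t head_grip []
s pointer [(0.59, [0.6196, 0.0871, 0.0164])]
s third_mark [(0.61, [0.6216, 0.0885, 0.0164]), (0.58, [0.5593, -0.0857, 0.0723])]
s head_grip [(0.7, [0.4276, -0.1211, 0.0033]), (0.6, [0.593, 0.0901, 0.0647])]
```

View pics/o4.png

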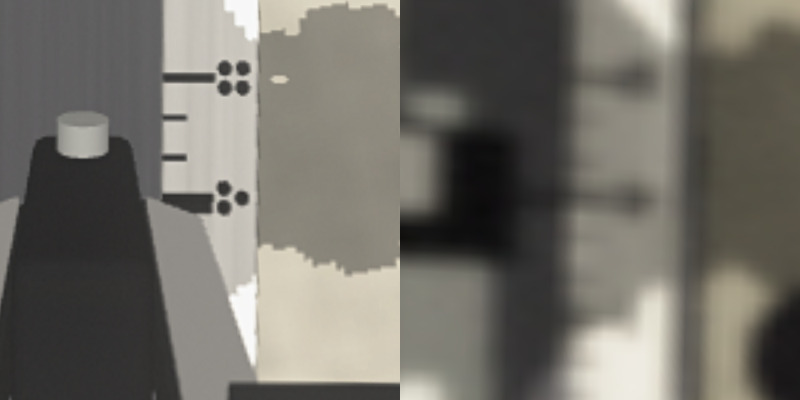

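Run:
```python
from h import *
p=manip.grab_frame('wrist');c=(0.6230,0.0865)
a=ortho(p,c,-10.5,0.010,0.016,0.00008);b=ortho(p,c,-10.5,0.016,0.016,0.00008)
cv2.imwrite('pics/o5.png',np.hstack([a,b]));print(a.shape)
o=manip.get_obs();print(o['tool_pos'],o['ft_force'],o['t'])
```

```text
(400, 400, 3)
[0.59476567 0.09378084 0.04313695] [ 2.33567688 -4.24590968  5.11649227] 9.7
```

View pics/o5.png

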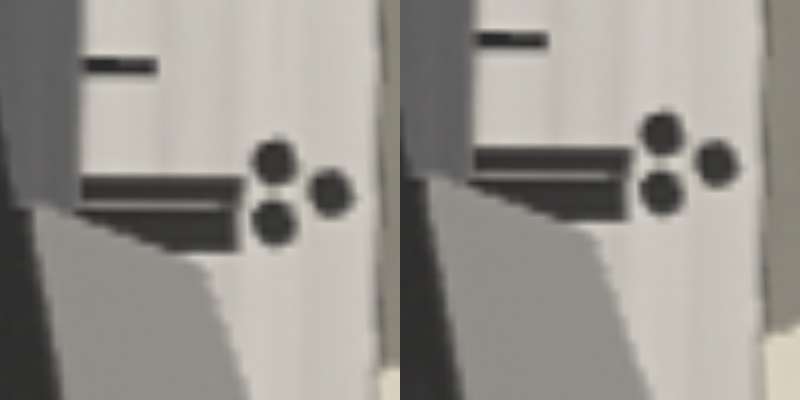

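```bash
python3 -m creep '[[[0.05,0,0],[0,0,0],-1],[[0.05,0,0],[0,0,0],-1],[[0.05,0,0],[0,0,0],-1],[[0.05,0,0],[0,0,0],-1],[[0.05,0,0],[0,0,0],-1],[[0.05,0,0],[0,0,0],-1]]' 35
python3 - <<'E'
from h import *
p=manip.grab_frame('wrist');c=(0.6230,0.0865)
a=ortho(p,c,-10.5,0.010,0.016,0.00008);d=ortho(p,(0.5597,-0.0884),-10.5,0.084,0.05,0.00025)
cv2.imwrite('pics/o6.png',np.hstack([a,d]))
E
```

```text
t: 10.3
tool_pos: [0.5948, 0.0942, 0.0431]
tcp_rot: [0.001, 0.77, 0.638, 0.0]
ft_force: [2.3, -4.8, 5.5]
gripper_width: 0.248
grip_force: 35.0
```

View pics/o6.png

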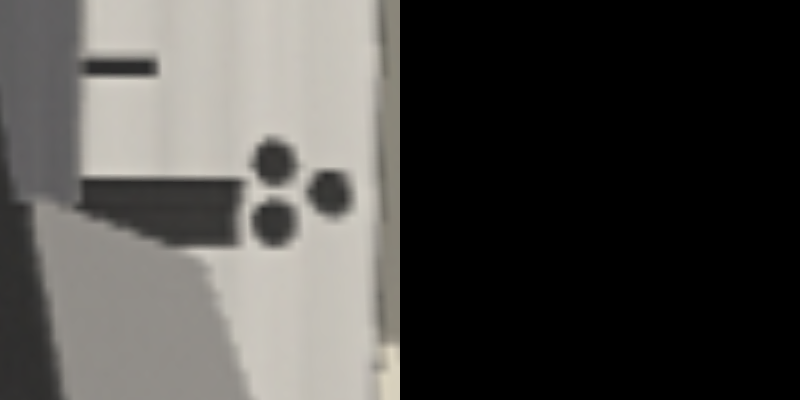

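The pointer covers the lower edge of the three-dot mark (rows 178–245 in the crop). After correcting for parallax it is within about 1 mm. The fingers hold the head at 35 N and the button is flush.

```bash
python3 -c "
from rig import manip
print(manip.sign_off())"
```

```text
the job is handed in; nothing more can be done
None
```

I turned the collar to setting 4, drew the arm out to the third long mark (within about 1 mm by the camera), and handed the job in while holding it at 35 N with the button squeezed flush; the hand-in returned no verdict.

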